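# Reset the tripped breaker under the push-latch cover

### The arm

A 6-joint arm with a two-finger parallel gripper is mounted at the origin on the work surface. World frame = base frame: x ahead of the robot, y to its left, z up, the work surface at z = 0. Lengths are in m, angles in rad, forces in N, time in s.
With the tool pointing down it reaches from about 0.375 to 0.975 m from the base axis. Payload 3.8 kg.
Tool frame: the origin (TCP) lies on the centre line of the jaws, within the pads' length; the fingertips stand 25 mm ahead of it and the grasp point (between the pads) lies 6 mm ahead of it; z points along the fingers, y is the direction in which the jaws open and shut (so a half turn about z gives the same grasp; the last joint's range is limited). The gripper opens to 85 mm and grips with 20 to 120 N. Pads are 22 mm wide; open, the fingers measure 114 mm over their backs; the gripper's body (76 mm by 85 mm) begins 54 mm behind the grasp point. The pads swing forward as they close: fully open they stand 13 mm farther back than shut.
Start: joints at [-1.182, 0.264, 1.604, -0, 1.274, -0.037], TCP at [0.279, -0.615, 0.256] pointing down, gripper open.
Joint ranges: [-2.63, 2.63], [-0.94, 2.18], [0.31, 2.57], [-1.31, 4.45], [0, 2.66], [-2.55, 2.55]. Speed limits (rad/s): [2.57, 2.57, 3.14, 3.14, 3.14, 3.14].

### API

Orientations are given as a rotation vector (axis times angle).
In Python, from workcell import bot gives the robot as it stands.
- The arm moves only by the tool servo_tool, never from a script. Its argument "moves" is a list of rows, each a list of 3 entries, a list of its own where there are three numbers: the closure in counts, from 0 (fully open) to 255 (shut), then the shift along the tool's x, y, z in m, then the turn about the tool's z in rad. A call has exactly 8 rows; each row shifts and turns the pose as measured when the row begins, along the tool's axes as they then stand; what a row does not reach is not made up. A row lasts 1/12 s, in which the tool goes at most 41.7 mm and 7.16 degrees, less where a joint would pass 70% of its speed; a pose out of reach is approached as far as the arm can. A call is refused whole if a number of a shift passes 0.0417 or a number of a turn 0.125, either way. A call with a gripper value outside its range is refused whole. The fingers move at their own pace and stop on an object; "newtons" is the grip in N (left out, the last holds). Time passes only in rows, so rows that do not move let the fingers close, or fill a call up. It gives the time, the measured TCP pose, the force and the opening at its end, in the units of the state.
- bot.read_state(): the state, without advancing time (a new reading comes with each control period).
- bot.read_camera(name): name is "scene" or "top" or "wrist"; returns a dict with "pixels" (400x640x3 uint8, red, green, blue), "depth" (400x640 float32, m along the optical axis (not along the pixel's ray), 0 where there is no reading), "intrinsics" (3x3 intrinsics, pixels), "dist" ([k1, k2, p1, p2, k3] as OpenCV has them; the pictures are not rectified), "R" (3x3) and "t" (3): a world point X has camera coordinates R X + t. Camera axes: x right, y down, z forward; pixel columns grow to the right and rows downward; lengths in m; the calibration is good to about 2 mm. A picture is of the moment at which its call begins.
- bot.finish_job(): hands the job in, once; it reports no verdict.
The state is a dict: "time": time; "q": joint angles; "joint_vel": joint speeds; "joint_torque": joint torques, N m; "tool_pos": TCP position; "tcp_rot": TCP orientation; "wrist_force": force on the tool from outside, world axes, zero at the start; "torque": the same for the moment, N m; "width": opening from 0.0 (shut) to 1.0 (fully open).
Only numpy, scipy, OpenCV 4.12 (cv2) and the standard library are available. Lean on these libraries where they do the work, as an engineer would, in place of code of your own. Each camera call takes 0.05 s, during which the arm holds its last target.

### The job

One of the two breakers in the bench power box has tripped: press the box's yellow cover at the ring so that it unlatches and springs open, press the breaker button that stands proud until it clicks and stays in, then push the cover back over and press it down until it latches flush again. Push with the fingertips only, pick nothing up, and leave the spool, jar, bodkin and hammer on the bench where they are.

Things in the scene. Friction and masses are not known exactly. Their poses are not given: they have to be found in the camera images.
- power_box: Grey bench power box, 150 (x) by 260 (y) by 80 mm high, screwed to the bench. Origin: centre of its underside; z up. Two sockets in the flat top at y > 0; the yellow cover lies flush in the top at y -2 to -120 mm, x within 63 mm. Under it is a well 130 by 120 mm with a white floor 50 mm above the bench, both breakers at y -58, x -24 and +24 mm, and two small rubber stops at the free edge's corners.
- cover (a joint): Cover angle, rad: 0 latched flush, 1.75 fully open (10 degrees past upright, over the sockets), -0.048 at the stop, ring 5 mm below flush. Push-push latch: press from 0 to the stop and let go, and a damped spring opens it fully in 2 s. To latch, swing it down without slamming, on to the stop, and let go: it rises to 0 and stays; another full press would open it. At the ring it takes 2 N, 8 at the stop.
- cover_press (a point): Centre of the black ring on the cover's outer face, moving with the cover: the place to press. On the middle line, 96 mm from the hinge, 24 mm from the free edge. The cover is a plate 126 mm along the hinge, 4 mm thick (outer face 2 mm outside the hinge axis), reaching 120 mm from the hinge.
- cover_hinge (a point): Middle of the cover's hinge axis, 78 mm above the bench, fixed in the box. The axis runs along the box's x; the closed cover reaches from it towards the box's -y, and swings up and over towards +y.
- tripped (a joint): Press-in of the tripped breaker's red button, m: 0 tripped and standing out (top 12 mm above the well's floor, white band showing), 0.007 fully in. It needs about 3 N, clicks over at the middle and then stays in by itself.
- tripped_top (a point): Centre of the top of the tripped breaker's button (18 mm across, upright, moves with it). The collar round it is 25 mm across and rises 3 mm. Which of the two places it has varies.
- healthy (a joint): Press-in of the other breaker's equal red button, m: about 0.007 and already in (top 5 mm above the well's floor). It stays so.
- cord_spool: Straw-coloured cord spool, standing, 68 mm across, 76 mm high; origin at the centre of its underside. Bystander.
- rivet_jar: Jar with brass cap, 52 mm across, 65 mm high; origin at the centre of its underside. Bystander.
- bodkin: Bodkin (steel spike, wooden handle 26 mm thick), lying, 190 mm long along its x; origin under its middle. Bystander.
- pin_hammer: Small hammer, lying, 240 mm long along its x, head at +x; origin under its middle. Bystander.

How it is judged:
On the way, in this order (a step that is already met when the one before it is completed fails the run):
1. the cover has sprung open (value of joint cover above 1.2 rad), for 0.2 s.
2. the tripped breaker is pressed in (value of joint tripped above 0.0055 m and value of joint cover above 0.8 rad), for 0.2 s.
At the end, for the whole second after the job is handed in: The cover is shut and holds itself latched (within 0.025 rad of flush, at rest), both breaker buttons are in (pressed more than 5.5 mm of 7), and the spool and jar are within 15 mm, the bodkin and hammer within 20 mm, of where they were (value of joint cover between -0.025 and 0.025 rad and velocity of joint cover between -0.1 and 0.1 rad/s and value of joint each of tripped, healthy above 0.0055 m and distance of each of cord_spool, rivet_jar from where it was at the start of the episode below 0.015 m and distance of each of bodkin, pin_hammer from where it was at the start of the episode below 0.02 m); the robot touches nothing.
It fails at once if a bystander is lifted, carried, tipped or knocked away (distance of any of cord_spool, rivet_jar, bodkin, pin_hammer from where it was at the start of the episode above 0.03 m or angle between any of cord_spool, rivet_jar's own z axis and vertical above 0.5 rad).
It also fails if it takes over 54 s, if anything falls off the work surface, if the arm or the gripper's body presses on something with over 40 N, if the wrist force passes 120 N, or if a joint passes its speed limit or range.

## Working session

There is one attempt and no reset: what is moved stays moved. The work goes in short steps, Python scripts to look and compute and a tool call to move; the robot and the scene stay as the last step left them, time stands still between calls to the robot, and variables do not carry over. Pictures are saved under pics/ and viewed, and the job is handed in when it is done.

Besides the shell and the picture viewer there is one more tool, called after ">>>" as a command line: name --argument value ..., lists and objects as JSON in quotes. servo_tool: Moves the arm, as the interface text tells. Its arguments: {"type":"object","properties":{"moves":{"type":"array","items":{"type":"array"}},"newtons":{"type":"number"}},"required":["moves"]}

```bash
mkdir -p pics
cat > h.py <<'E'
import numpy as np,cv2
from workcell import bot
def save(name,f,crop=None,scale=1):
    c=bot.read_camera(name); im=c['pixels'][:,:,::-1]
    np.savez('pics/'+f+'.npz',**{k:c[k] for k in ('pixels','depth','intrinsics','dist','R','t')})
    if crop: im=im[crop[1]:crop[3],crop[0]:crop[2]]
    im=cv2.resize(im,None,fx=scale,fy=scale,interpolation=cv2.INTER_CUBIC)
    cv2.imwrite('pics/'+f+'.png',im); return c
def world(c,u,v,z=None):
    n=cv2.undistortPoints(np.array([[[u,v]]],float),c['intrinsics'],c['dist'])[0,0]
    ray=np.array([n[0],n[1],1.]); R=c['R'];t=c['t']
    if z is None:
        P=ray*np.median([x for x in c['depth'][int(v)-1:int(v)+2,int(u)-1:int(u)+2].ravel() if x>0])
        return R.T@(P-t)
    o=-R.T@t; d=R.T@ray
    return o+d*(z-o[2])/d[2]
def proj(c,X):
    return cv2.projectPoints(np.array(X,float).reshape(-1,3),cv2.Rodrigues(c['R'])[0],c['t'],c['intrinsics'],c['dist'])[0][:,0]
E
python3 - <<'E'
from h import *
s=bot.read_state();print(s)
save('top','top0');save('scene','scene0');save('wrist','wrist0')
E
```

```text
{'time': 0.0, 'q': array([-1.18190974e+00,  2.64801340e-01,  1.60540303e+00,  1.61290645e-05,
        1.27366616e+00, -3.68876524e-02]), 'joint_vel': array([-5.89292876e-04, -6.14101019e-05,  9.39967008e-04, -5.26490576e-04,
        1.26268159e-03, -4.84086570e-04]), 'joint_torque': array([-1.19013162e-04, -5.15112126e+01, -3.67310393e+01, -1.79310150e-04,
        1.29550041e-02, -1.12074915e-05]), 'tool_pos': array([ 0.27854573, -0.61410286,  0.2549138 ]), 'tcp_rot': array([-3.06847798e+00, -6.63282544e-01,  6.02222057e-04]), 'wrist_force': array([ 0.09824659, -0.1757064 ,  0.09671925]), 'torque': array([-0.03979981,  0.00219723, -0.01861281]), 'width': 1.0001544498743848}
```

View pics/top0.png

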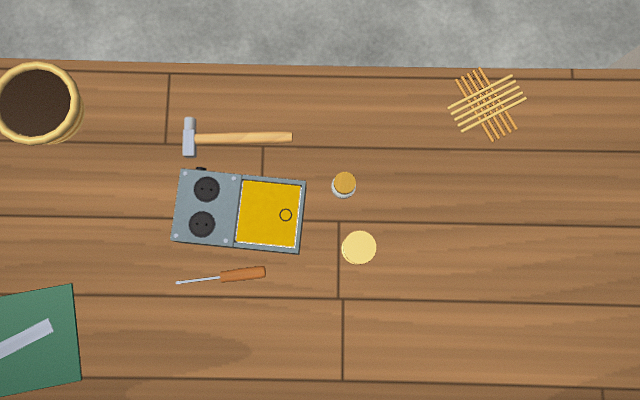

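View pics/scene0.png

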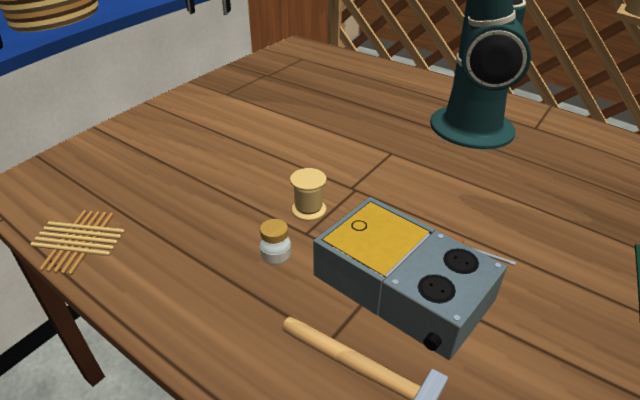

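View pics/wrist0.png

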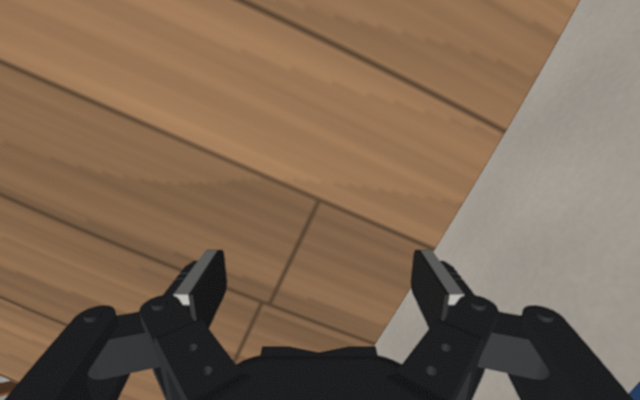

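The top view shows the box at about (238,210), with the ring near (286,214), the hammer at (235,137), the bodkin at (220,275), the jar at (344,184) and the spool at (359,247). Next I'll enlarge it.

Run:
```python
import cv2
im=cv2.imread('pics/top0.png')[155:265,160:385]
cv2.imwrite('pics/top0c.png',cv2.resize(im,None,fx=3.5,fy=3.5,interpolation=cv2.INTER_CUBIC))
im=cv2.imread('pics/scene0.png')[190:360,300:520]
cv2.imwrite('pics/sc0c.png',cv2.resize(im,None,fx=3.5,fy=3.5,interpolation=cv2.INTER_CUBIC))
```

```text
(no output)
```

View pics/top0c.png

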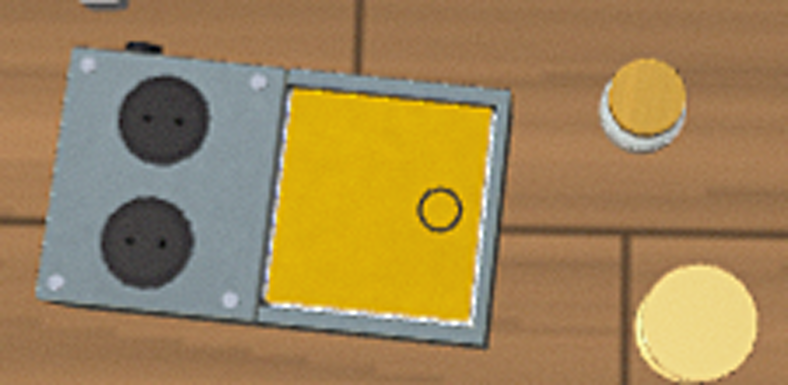

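View pics/sc0c.png

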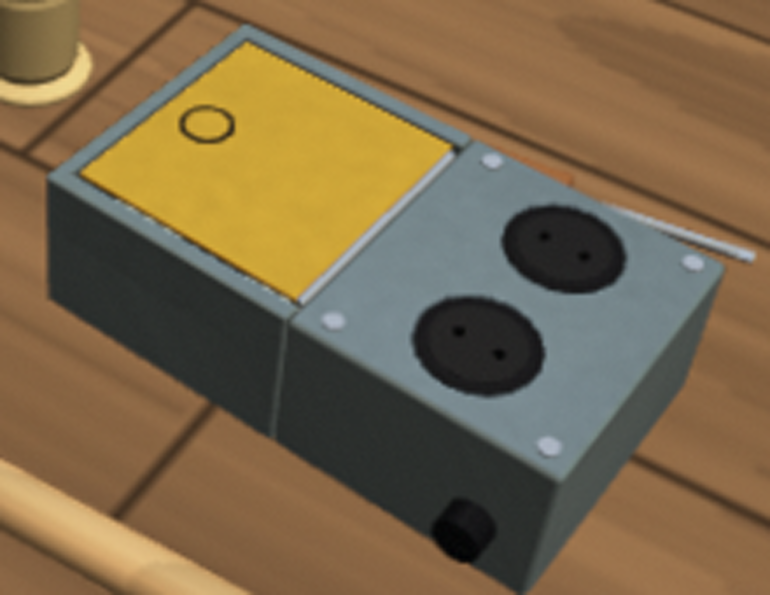

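```bash
cat >> h.py <<'E'
def load(f): return dict(np.load('pics/'+f+'.npz'))
E
python3 - <<'E'
from h import *
from scipy.optimize import least_squares
c=load('top0');s=load('scene0')
P=lambda u,v,o,k=3.5:((u+.5)/k-.5+o[0],(v+.5)/k-.5+o[1])
ct=[P(*p,(160,155)) for p in [(75,47),(511,90),(487,347),(38,299)]]
W=[world(c,*p,z=.08) for p in ct]
for w,p in zip(W,ct): print(w,world(c,*p))
print([np.linalg.norm(W[i]-W[i-1]) for i in range(4)])
r=P(440,209,(160,155)); print('ring',world(c,*r,z=.08),world(c,*r))
cs=[P(*p,(300,190)) for p in [(557,481),(48,178),(246,27),(723,267)]]
for p in cs: print('scene',world(s,*p,z=.08))
print('ring s',world(s,*P(207,124,(300,190)),z=.08))
loc=np.array([[+1,1],[1,-1],[-1,-1],[-1,1]])*[.075,.130]
# which x side? decide from data: y+ = sockets side
W=np.array(W)[:,:2]; S=np.array([world(s,*p,z=.08)[:2] for p in cs])
for A,n in((W,'top'),(S,'scene'),((W+S)/2,'avg')):
  for sg in(1,-1):
    l=loc*[sg,1]
    m=A.mean(0);lc=l-l.mean(0);H=lc.T@(A-m);a=np.arctan2(H[0,1]-H[1,0],H[0,0]+H[1,1])
    R=np.array([[np.cos(a),-np.sin(a)],[np.sin(a),np.cos(a)]])
    e=A-(m+lc@R.T);print(n,sg,m,a,np.abs(e).max(),'ring',m+R@[0,-.098], 'hinge',m+R@[0,-.002])
for n,p,z in(('jar',P(647,97,(160,155)),.065),('spool',P(700,322,(160,155)),.076)): print(n,world(c,*p,z=z))
for n,p in(('hamA',(293,137)),('hamH',(189,137)),('bodA',(266,271)),('bodB',(177,283))): print(n,world(c,*p,z=.013))
E
```

```text
[0.66385696 0.23649887 0.08      ] [0.68037959 0.25825094 0.00259989]
[ 0.64310087 -0.01991402  0.08      ] [ 6.58442761e-01 -1.86374036e-02  1.00376628e-04]
[ 0.49295873 -0.0092439   0.08      ] [ 0.49456413 -0.00806606  0.03638861]
[0.51591121 0.24877997 0.08      ] [0.52057041 0.27138649 0.00303619]
[np.float64(0.14845460868974772), np.float64(0.25725160160684923), np.float64(0.150520804443184), np.float64(0.2590427208832383)]
ring [0.57204576 0.01984986 0.08      ] [0.57195517 0.01980624 0.0807641 ]
scene [0.6670829  0.23846371 0.08      ]
scene [ 0.64492424 -0.0167826   0.08      ]
scene [ 0.4985498  -0.00365898  0.08      ]
scene [0.52051245 0.25141355 0.08      ]
ring s [0.57211017 0.02054195 0.08      ]
top 1 [0.57895694 0.11403023] -0.08277776223559818 0.001811854838089759 ring [0.57085399 0.01636579] hinge [0.57879158 0.11203708]
top -1 [0.57895694 0.11403023] -0.08873213670214031 0.1503689139530769 ring [0.5702726  0.01641577] hinge [0.57877971 0.1120381 ]
scene 1 [0.58276735 0.11735892] -0.08687260938536169 0.001984613725769427 ring [0.57426454 0.01972848] hinge [0.58259382 0.11536646]
scene -1 [0.58276735 0.11735892] -0.08499218843074777 0.1480198601113386 ring [0.57444814 0.01971267] hinge [0.58259757 0.11536614]
avg 1 [0.58086215 0.11569457] -0.08481492079356083 0.0018433056500316396 ring [0.57256025 0.01804685] hinge [0.58069272 0.11370176]
avg -1 [0.58086215 0.11569457] -0.0868656142788131 0.1491459600541855 ring [0.57236002 0.01806408] hinge [0.58068863 0.11370212]
jar [ 0.6432544  -0.10075141  0.065     ]
spool [ 0.50973957 -0.13166141  0.076     ]
hamA [0.75357359 0.01129348 0.013     ]
hamH [0.74884083 0.2418835  0.013     ]
bodA [0.45773229 0.06160385 0.013     ]
bodB [0.42961188 0.24884755 0.013     ]
```

Run:
```python
from h import *
w=load('wrist0');st=bot.read_state()
Rt=cv2.Rodrigues(st['tcp_rot'])[0]
print('cam in tool',Rt.T@(-w['R'].T@w['t']-st['tool_pos'])); print('cam axes in tool\n',Rt.T@w['R'].T)
print(Rt)
a=-.085
B=np.array([[np.cos(a),-np.sin(a)],[np.sin(a),np.cos(a)]])
print('tool x yaw',np.arctan2(Rt[1,0],Rt[0,0]),'want',a+np.pi/2)
goal=np.array([.5722,.0190,.14])
print('delta tool',Rt.T@(goal-st['tool_pos']))
```

```text
cam in tool [ 0.07420537 -0.0003559  -0.1182372 ]
cam axes in tool
 [[-1.70661001e-04 -9.55954235e-01 -2.93515710e-01]
 [ 9.99999609e-01  9.15759715e-05 -8.79691831e-04]
 [ 8.67824118e-04 -2.93515745e-01  9.55953845e-01]]
[[ 9.10697944e-01  4.13072397e-01 -6.70623961e-04]
 [ 4.13072939e-01 -9.10696577e-01  1.57867455e-03]
 [ 4.13719354e-05 -1.71471228e-03 -9.99998529e-01]]
tool x yaw 0.42582575904894754 want 1.4857963267948966
delta tool [ 0.52896755 -0.4552275   0.11606216]
```

>>> servo_tool --moves '[[255, [0.031, -0.0265, 0], 0], [255, [0.031, -0.0265, 0], 0], [255, [0.031, -0.0265, 0], 0], [255, [0.031, -0.0265, 0], 0], [255, [0.031, -0.0265, 0], 0], [255, [0.031, -0.0265, 0], 0], [255, [0.031, -0.0265, 0], 0], [255, [0.031, -0.0265, 0], 0]]' --newtons 60

```text
time: 0.82
tool_pos: [0.4156, -0.3172, 0.2499]
tcp_rot: [-3.071, -0.641, 0.006]
wrist_force: [0.5, -0.6, -0.3]
width: 0.002
```

>>> servo_tool --moves '[[255, [0.031, -0.0265, 0], 0], [255, [0.031, -0.0265, 0], 0], [255, [0.031, -0.0265, 0], 0], [255, [0.031, -0.0265, 0], 0], [255, [0.031, -0.0265, 0], 0], [255, [0.031, -0.0265, 0], 0], [255, [0.031, -0.0265, 0], 0], [255, [0.031, -0.0265, 0], 0]]'

```text
time: 1.48
tool_pos: [0.5564, -0.015, 0.2492]
tcp_rot: [-3.072, -0.64, 0.006]
wrist_force: [1.2, -1.3, -0.2]
width: -0.0
```

>>> servo_tool --moves '[[255, [0, 0, 0], 0.102], [255, [0, 0, 0], 0.102], [255, [0, 0, 0], 0.102], [255, [0, 0, 0], 0.102], [255, [0, 0, 0], 0.102], [255, [0, 0, 0], 0], [255, [0, 0, 0], 0], [255, [0, 0, 0], 0]]'

```text
time: 2.15
tool_pos: [0.558, -0.0026, 0.2462]
tcp_rot: [-3.131, 0.161, 0.013]
wrist_force: [-0.4, 0.2, 0.1]
width: -0.001
```

```bash
cat >> h.py <<'E'
C=np.array([.5808,.1160]);A=-.086
RB=np.array([[np.cos(A),-np.sin(A)],[np.sin(A),np.cos(A)]])
def tcp(xb,yb,ztip): # box xy, tip height -> delta in tool
    s=bot.read_state();Rt=cv2.Rodrigues(s['tcp_rot'])[0]
    g=np.r_[C+RB@[xb,yb],ztip+.025]
    return np.round(Rt.T@(g-s['tool_pos']),4)
def where():
    s=bot.read_state();Rt=cv2.Rodrigues(s['tcp_rot'])[0]
    p=s['tool_pos'];print('t',s['time'],'box xy',np.round(RB.T@(p[:2]-C),4),'tip z',round(p[2]-.025,4),'yaw err',np.arctan2(Rt[1,0],Rt[0,0])-A,'F',s['wrist_force'].round(1))
E
python3 - <<'E'
from h import *
where();print(tcp(0,-.097,.10)); print(C+RB@[0,-.098])
save('wrist','w1')
save('top','t1',(160,120,385,290),3.5)
E
```

```text
t 2.15 box xy [-0.0125 -0.1201] tip z 0.2212 yaw err -0.016947306330986595 F [-0.4  0.2  0.1]
[ 0.0132 -0.0226  0.1212]
[0.57238239 0.01836218]
```

View pics/w1.png

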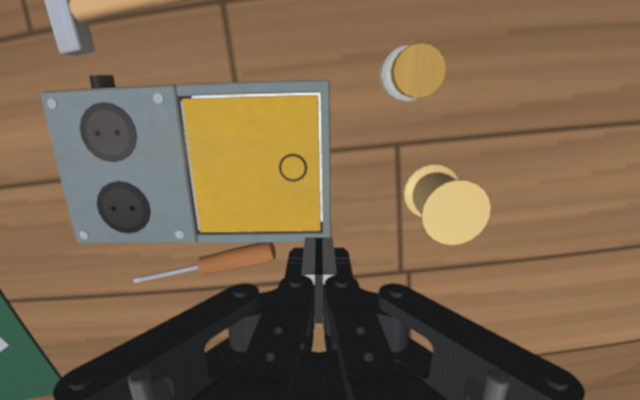

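View pics/t1.png

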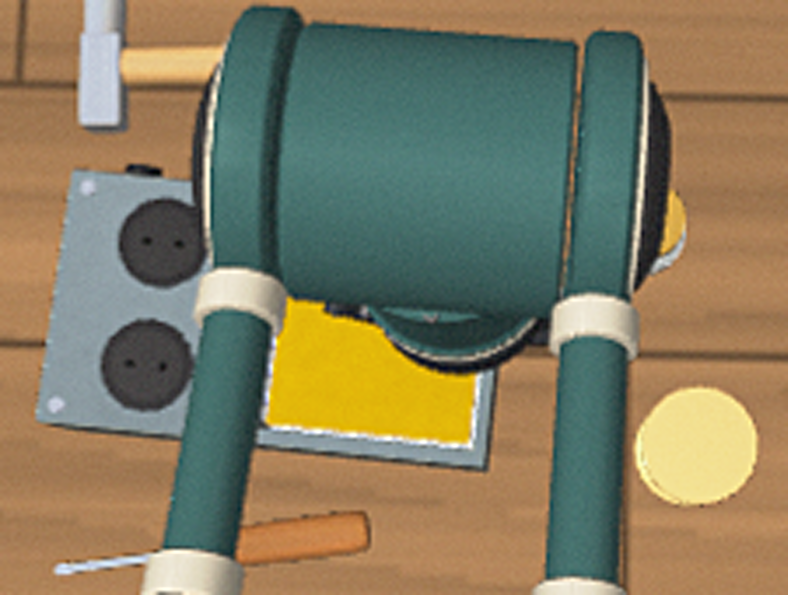

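Run:
```python
from h import *
c=load('w1');p=world(c,293,167.5,.08);print(p,world(c,293,167),RB.T@(p[:2]-C))
```

```text
[0.570564   0.02027831 0.08      ] [0.57129126 0.02008457 0.08122688] [-0.00197625 -0.09624714]
```

The wrist view shows the ring at (293,167), which works out to (0.571, 0.020). That agrees with the box fit to 2 mm, so I'm moving above it.

>>> servo_tool --moves '[[255, [0.004, -0.006, 0.03], -0.008], [255, [0.004, -0.006, 0.03], -0.008], [255, [0.003, -0.006, 0.03], 0], [255, [0.002, -0.004, 0.025], 0], [255, [0, 0, 0], 0], [255, [0, 0, 0], 0], [255, [0, 0, 0], 0], [255, [0, 0, 0], 0]]'

```text
time: 2.92
tool_pos: [0.5767, 0.0173, 0.1337]
tcp_rot: [-3.133, 0.128, -0.003]
wrist_force: [0.3, -0.3, -0.6]
width: 0.003
```

Run:
```python
from h import *
where();print(tcp(0,-.0975,.08))
```

```text
t 2.9167 box xy [ 0.0044 -0.0987] tip z 0.1087 yaw err 0.004632470066398678 F [ 0.3 -0.3 -0.6]
[-0.0044 -0.001   0.0287]
```

>>> servo_tool --moves '[[255, [-0.004, -0.001, 0.012], 0], [255, [0, 0, 0.01], 0], [255, [0, 0, 0.004], 0], [255, [0, 0, 0.003], 0], [255, [0, 0, 0.003], 0], [255, [0, 0, 0.003], 0], [255, [0, 0, 0.003], 0], [255, [0, 0, 0.003], 0]]'

```text
time: 3.58
tool_pos: [0.5772, 0.0181, 0.1001]
tcp_rot: [-3.133, 0.128, -0.02]
wrist_force: [-15.3, -0.1, 35.7]
width: 0.001
```

Run:
```python
from h import *
where()
```

```text
t 3.5833 box xy [ 0.0048 -0.0978] tip z 0.0751 yaw err 0.004384328014140473 F [-15.3  -0.1  35.7]
```

Tip z is 0.075 with 36 N on the wrist, so the cover is at the stop. Releasing upward and away.

>>> servo_tool --moves '[[255, [0, 0, -0.03], 0], [255, [0, 0.02, -0.03], 0], [255, [0, 0.02, -0.03], 0], [255, [0, 0.025, -0.025], 0], [255, [0, 0.025, -0.025], 0], [255, [0, 0.025, -0.02], 0], [255, [0, 0.01, -0.01], 0], [255, [0, 0, 0], 0]]'

```text
time: 4.25
tool_pos: [0.5644, -0.1114, 0.2755]
tcp_rot: [-3.136, 0.121, -0.017]
wrist_force: [0.1, 0.2, 0.1]
width: -0.001
```

>>> servo_tool --moves '[[255, [0, 0, 0], 0], [255, [0, 0, 0], 0], [255, [0, 0, 0], 0], [255, [0, 0, 0], 0], [255, [0, 0, 0], 0], [255, [0, 0, 0], 0], [255, [0, 0, 0], 0], [255, [0, 0, 0], 0]]'

```text
time: 4.92
tool_pos: [0.5616, -0.1053, 0.2664]
tcp_rot: [-3.131, 0.115, 0.002]
wrist_force: [0.3, -0.1, -0.8]
width: -0.003
```

>>> servo_tool --moves '[[255, [0, 0, 0], 0], [255, [0, 0, 0], 0], [255, [0, 0, 0], 0], [255, [0, 0, 0], 0], [255, [0, 0, 0], 0], [255, [0, 0, 0], 0], [255, [0, 0, 0], 0], [255, [0, 0, 0], 0]]'

```text
time: 5.58
tool_pos: [0.5618, -0.1052, 0.2664]
tcp_rot: [-3.131, 0.115, 0.002]
wrist_force: [0.6, -0.9, -0.2]
width: -0.004
```

Run:
```python
from h import *
where()
save('wrist','w2');save('scene','s2')
```

```text
t 5.5833 box xy [ 0.    -0.222] tip z 0.2414 yaw err 0.012527886846966985 F [ 0.6 -0.9 -0.2]
```

View pics/w2.png

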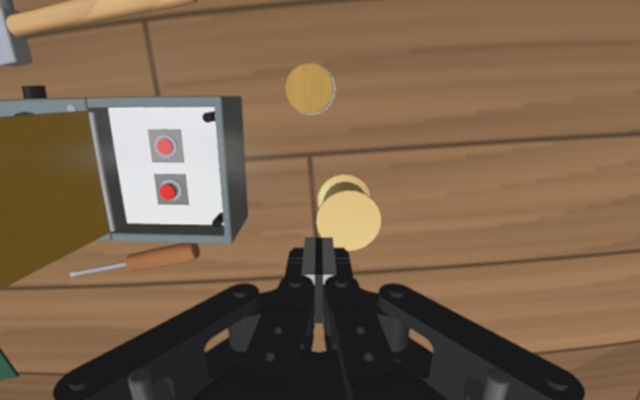

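View pics/s2.png

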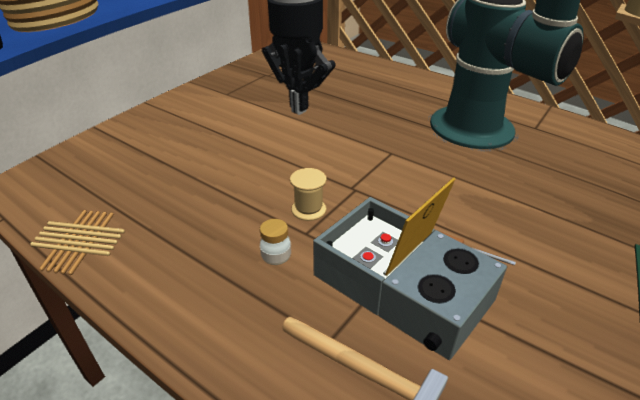

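The cover is open. The two buttons are at (165,146) and (168,191) in the wrist view; I'll enlarge to see which stands proud.

Run:
```python
from h import *
c=load('w2');im=c['pixels'][120:215,120:240,::-1]
a=cv2.resize(im,None,fx=5,fy=5,interpolation=cv2.INTER_CUBIC)
s=load('scene0');im=load('s2')['pixels'][215:285,345:415,::-1]
b=cv2.resize(im,(475,475),interpolation=cv2.INTER_CUBIC)[:, :190]
cv2.imwrite('pics/c2.png',a);cv2.imwrite('pics/c2s.png',cv2.resize(im,None,fx=7,fy=7,interpolation=cv2.INTER_CUBIC))
for u,v in((165,146),(168,191),(168,190),(182,140),(182,185)):
  p=world(c,u,v); print((u,v),p,RB.T@(p[:2]-C))
p=world(c,168,191,.062);print(RB.T@(p[:2]-C))
```

```text
(165, 146) [0.59823121 0.05540061 0.05550051] [ 0.02257192 -0.05887819]
(168, 191) [0.55123481 0.05867149 0.06274077] [-0.02453175 -0.05965611]
(168, 190) [0.5522537  0.05859984 0.06242517] [-0.02351047 -0.05963998]
(182, 140) [0.60254391 0.03773349 0.05148962] [ 0.02838618 -0.07610959]
(182, 185) [0.55414228 0.04696158 0.05233857] [-0.02062921 -0.07107301]
[-0.02475916 -0.05928237]
```

View pics/c2.png

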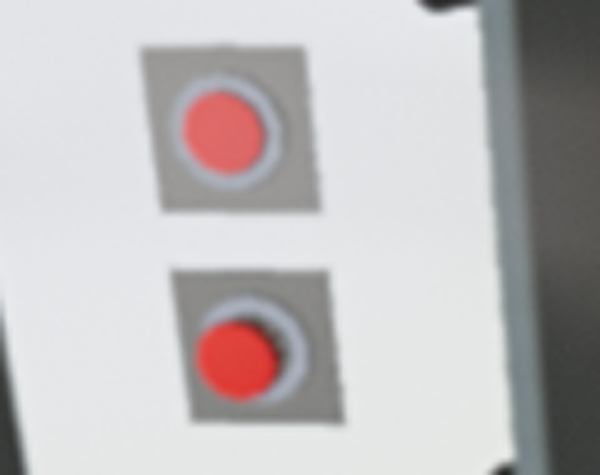

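View pics/c2s.png

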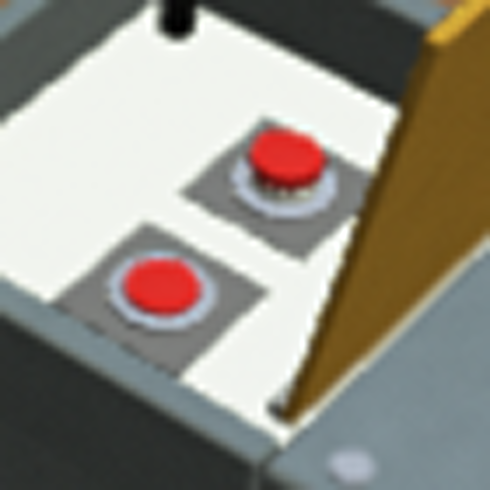

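The tripped breaker is the one at box x = -24, with a measured top height of 0.0627. Before descending I'll check the gripper's side extent against the open cover.

Run:
```python
from h import *
c=load('w2');st=bot.read_state();Rt=cv2.Rodrigues(st['tcp_rot'])[0]
pts=[]
for v in range(235,400,3):
  for u in range(0,640,3):
    d=c['depth'][v,u]
    if 0<d<0.17: pts.append(Rt.T@(world(c,u,v)-st['tool_pos']))
pts=np.array(pts);print(len(pts))
for z in np.arange(-.09,.03,.01):
  m=pts[(pts[:,2]>=z)&(pts[:,2]<z+.01)]
  if len(m): print(round(z,3),m[:,1].min().round(3),m[:,1].max().round(3),m[:,0].max().round(3))
# cover pts
cp=[]
for v in range(110,290,4):
  for u in range(0,110,4):
    px=c['pixels'][v,u].astype(int)
    if px[0]>60 and px[2]<40 and c['depth'][v,u]>0:
      p=world(c,u,v);cp.append(np.r_[RB.T@(p[:2]-C),p[2]])
cp=np.array(cp)
for z in np.arange(.07,.21,.02):
  m=cp[(cp[:,2]>=z)&(cp[:,2]<z+.02)]
  if len(m): print('cover',z.round(2),m[:,1].min().round(3),np.median(m[:,1]).round(3),m[:,0].min(),m[:,0].max())
print(tcp(-.0245,-.060,.09))
```

```text
5014
-0.08 -0.019 0.019 0.019
-0.07 -0.063 0.062 0.019
-0.06 -0.059 0.059 0.017
-0.05 -0.052 0.051 0.017
-0.04 -0.043 0.044 0.015
-0.03 -0.036 0.036 0.013
-0.02 -0.02 0.019 0.013
-0.01 -0.014 0.013 0.011
-0.0 -0.014 0.014 0.011
0.01 -0.013 0.013 0.011
cover 0.07 -0.001 -0.0 -0.06097039384626201 0.0464834809583664
cover 0.09 -0.0 0.002 -0.06076973323147886 0.05921015115250348
cover 0.11 0.003 0.006 -0.06281126426114111 0.06000036112241944
cover 0.13 0.007 0.009 -0.06264111994454298 0.05887773329457314
cover 0.15 0.01 0.013 -0.062387871304395846 0.05987948254687065
cover 0.17 0.014 0.016 -0.06327999859591456 0.013680046138214526
cover 0.19 0.018 0.018 -0.06265986767006723 -0.06265986767006723
[-0.0222 -0.161   0.1529]
  return _methods._mean(a, axis=axis, dtype=dtype,
  ret = ret.dtype.type(ret / rcount)
```

>>> servo_tool --moves '[[255, [-0.004, -0.026, 0], 0], [255, [-0.004, -0.026, 0], 0], [255, [-0.004, -0.026, 0.01], 0], [255, [-0.004, -0.026, 0.02], 0], [255, [-0.003, -0.025, 0.03], 0], [255, [-0.003, -0.018, 0.03], 0], [255, [0, -0.005, 0.03], 0], [255, [0, 0, 0], 0]]'

```text
time: 6.35
tool_pos: [0.5553, 0.0532, 0.149]
tcp_rot: [-3.131, 0.122, -0.018]
wrist_force: [-1.8, -0.0, -0.9]
width: 0.001
```

>>> servo_tool --moves '[[255, [0, 0, 0], 0], [255, [0, 0, 0], 0], [255, [0, 0, 0], 0], [255, [0, 0, 0], 0], [255, [0, 0, 0], 0], [255, [0, 0, 0], 0], [255, [0, 0, 0], 0], [255, [0, 0, 0], 0]]'

```text
time: 7.02
tool_pos: [0.5607, 0.0503, 0.158]
tcp_rot: [-3.131, 0.127, -0.036]
wrist_force: [-0.2, 0.7, -0.5]
width: -0.005
```

Run:
```python
from h import *
where();print(tcp(-.0245,-.064,.063))
```

```text
t 7.0167 box xy [-0.0144 -0.0672] tip z 0.133 yaw err 0.0047762538126509685 F [-0.2  0.7 -0.5]
[-0.0117 -0.0027  0.0698]
```

>>> servo_tool --moves '[[255, [-0.004, -0.001, 0.014], 0], [255, [-0.004, -0.001, 0.014], 0], [255, [-0.003, 0, 0.014], 0], [255, [-0.001, 0, 0.012], 0], [255, [0, 0, 0], 0], [255, [0, 0, 0], 0], [255, [0, 0, 0], 0], [255, [0, 0, 0], 0]]'

```text
time: 7.68
tool_pos: [0.5537, 0.0529, 0.1062]
tcp_rot: [-3.13, 0.129, -0.049]
wrist_force: [-0.3, 1.2, 0.1]
width: 0.004
```

Run:
```python
from h import *
where();print(tcp(-.0245,-.063,.055))
save('wrist','w3',(100,100,420,340),2.5)
```

```text
t 7.6833 box xy [-0.0215 -0.0652] tip z 0.0812 yaw err 0.0031639117870651268 F [-0.3  1.2  0.1]
[-0.0038 -0.002   0.0261]
```

View pics/w3.png

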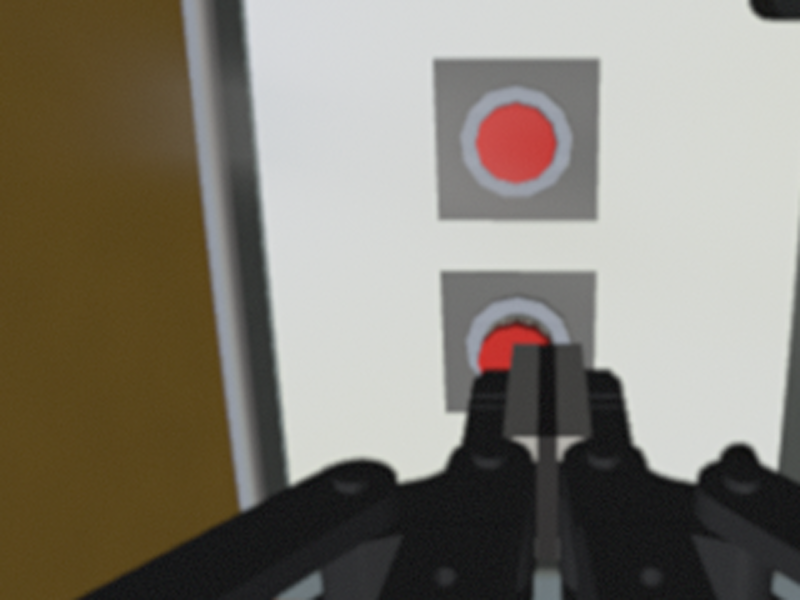

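The fingertips are over the near button, about 6 mm toward -y. I'll shift 4 mm and press.

>>> servo_tool --moves '[[255, [-0.003, -0.003, 0.008], 0], [255, [-0.001, -0.002, 0.008], 0], [255, [0, 0, 0.004], 0], [255, [0, 0, 0.004], 0], [255, [0, 0, 0.004], 0], [255, [0, 0, 0.003], 0], [255, [0, 0, 0.003], 0], [255, [0, 0, 0.003], 0]]'

```text
time: 8.4
tool_pos: [0.5544, 0.0592, 0.0795]
tcp_rot: [-3.131, 0.127, -0.053]
wrist_force: [-11.0, -1.4, 24.5]
width: -0.002
```

Run:
```python
from h import *
where()
```

```text
t 8.4 box xy [-0.0214 -0.0589] tip z 0.0545 yaw err 0.004509292439961635 F [-11.   -1.4  24.5]
```

>>> servo_tool --moves '[[255, [0, 0, -0.02], 0], [255, [0, 0.01, -0.03], 0], [255, [0, 0.01, -0.035], 0], [255, [0, 0.01, -0.035], 0], [255, [0, 0.01, -0.035], 0], [255, [0, 0.01, -0.035], 0], [255, [0, 0.005, -0.01], 0], [255, [0, 0, 0], 0]]'

```text
time: 9.07
tool_pos: [0.5406, 0.0013, 0.2841]
tcp_rot: [-3.133, 0.124, -0.042]
wrist_force: [0.1, -1.3, -0.5]
width: -0.004
```

Run:
```python
from h import *
where()
c=save('wrist','w4')
for v in range(0): pass
save('scene','s4',(345,170,475,285),6)
```

```text
t 9.0667 box xy [-0.0302 -0.1177] tip z 0.2591 yaw err 0.006947579558614206 F [ 0.1 -1.3 -0.5]
```

View pics/w4.png

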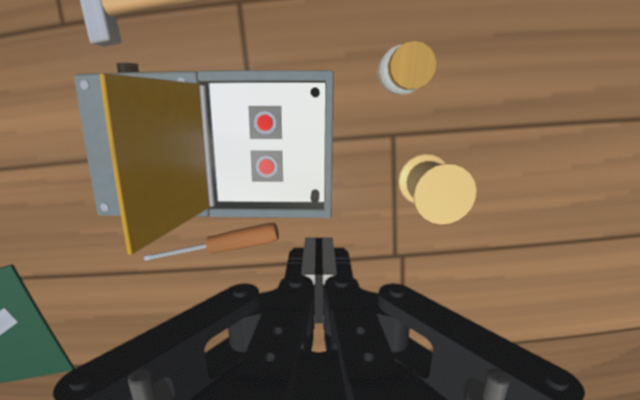

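View pics/s4.png

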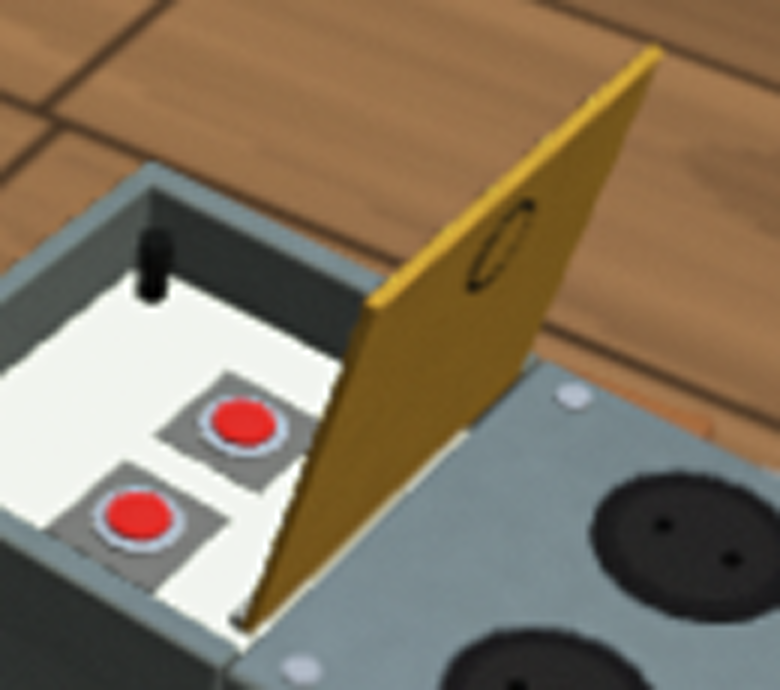

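Both buttons are now level and the cover is still open. Next I'm moving over and behind the cover.

>>> servo_tool --moves '[[255, [0.005, -0.026, 0], 0], [255, [0.005, -0.026, 0], 0], [255, [0.005, -0.026, 0], 0], [255, [0.005, -0.026, 0], 0], [255, [0.005, -0.026, 0], 0], [255, [0.003, -0.026, 0], 0], [255, [0, -0.026, 0], 0], [255, [0, -0.015, 0], 0]]'

```text
time: 9.83
tool_pos: [0.5744, 0.2033, 0.2559]
tcp_rot: [3.137, -0.131, -0.02]
wrist_force: [0.2, 0.2, -0.7]
width: 0.001
```

>>> servo_tool --moves '[[255, [0, 0, 0], 0], [255, [0, 0, 0], 0], [255, [0, 0, 0], 0], [255, [0, 0, 0], 0], [255, [0, 0, 0], 0], [255, [0, 0, 0], 0], [255, [0, 0, 0], 0], [255, [0, 0, 0], 0]]'

```text
time: 10.5
tool_pos: [0.5682, 0.2032, 0.2427]
tcp_rot: [3.13, -0.126, -0.05]
wrist_force: [-0.9, 0.0, -0.0]
width: 0.006
```

Run:
```python
from h import *
where();print(tcp(0,.065,.170));print(cv2.Rodrigues(bot.read_state()['tcp_rot'])[0][:,2])
```

```text
t 10.5 box xy [-0.02    0.0858] tip z 0.2177 yaw err 0.00561922845219201 F [-0.9  0.  -0. ]
[0.0214 0.0204 0.0472]
[-0.03242527 -0.00692635 -0.99945016]
```

>>> servo_tool --moves '[[255, [0.005, 0.003, 0.012], 0], [255, [0.005, 0.003, 0.012], 0], [255, [0.005, 0.003, 0.012], 0], [255, [0.005, 0.003, 0.01], 0], [255, [0, 0, 0], 0], [255, [0, 0, 0], 0], [255, [0, 0, 0], 0], [255, [0, 0, 0], 0]]'

```text
time: 11.17
tool_pos: [0.5878, 0.1856, 0.19]
tcp_rot: [3.13, -0.13, -0.052]
wrist_force: [0.1, -0.2, 0.1]
width: 0.004
```

Run:
```python
from h import *
where();print(tcp(0,.040,.170))
save('scene','s5',(335,100,495,300),3)
```

```text
t 11.1667 box xy [0.001 0.07 ] tip z 0.165 yaw err 0.0027885847966982596 F [ 0.1 -0.2  0.1]
[-0.0012  0.03   -0.0046]
```

View pics/s5.png

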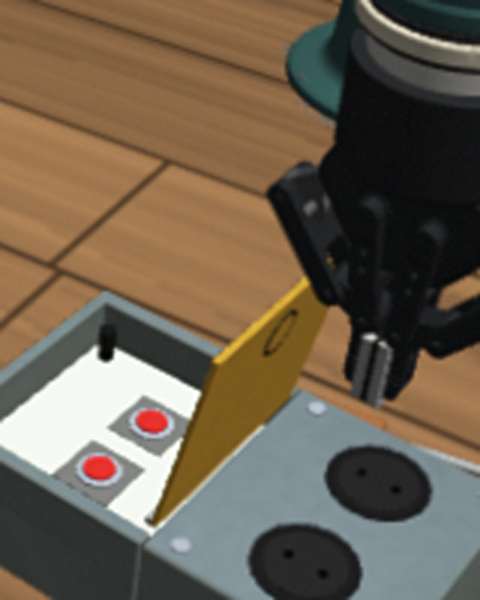

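The fingertips are behind the cover, at (370,390) in the crop, with a clear gap. I'm starting the push toward -y.

>>> servo_tool --moves '[[255, [0, 0.01, 0], 0], [255, [0, 0.01, 0], 0], [255, [0, 0.008, 0], 0], [255, [0, 0.008, 0], 0], [255, [0, 0.008, 0], 0], [255, [0, 0.008, 0], 0], [255, [0, 0.008, 0], 0], [255, [0, 0.008, 0], 0]]'

```text
time: 11.88
tool_pos: [0.5824, 0.1158, 0.1941]
tcp_rot: [3.137, -0.128, -0.044]
wrist_force: [0.4, 3.4, -2.0]
width: 0.001
```

Run:
```python
from h import *
where()
save('scene','s6',(335,100,495,300),3)
```

```text
t 11.8833 box xy [ 0.0016 -0.0001] tip z 0.1691 yaw err 0.004627624892859547 F [ 0.4  3.4 -2. ]
```

View pics/s6.png

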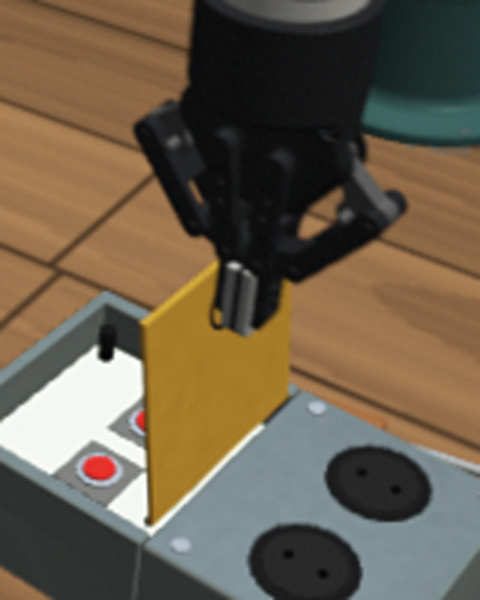

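>>> servo_tool --moves '[[255, [0, 0.009, 0], 0], [255, [0, 0.009, 0], 0], [255, [0, 0.009, 0], 0], [255, [0, 0.008, 0.002], 0], [255, [0, 0.008, 0.004], 0], [255, [0, 0.008, 0.006], 0], [255, [0, 0.007, 0.007], 0], [255, [0, 0.007, 0.007], 0]]'

```text
time: 12.6
tool_pos: [0.5767, 0.0453, 0.1681]
tcp_rot: [-3.138, 0.129, 0.04]
wrist_force: [0.7, 5.4, 0.6]
width: 0.001
```

Run:
```python
from h import *
where()
```

```text
t 12.6 box xy [ 0.002  -0.0708] tip z 0.1431 yaw err 0.003846758111530138 F [0.7 5.4 0.6]
```

>>> servo_tool --moves '[[255, [0, 0.005, 0.007], 0], [255, [0, 0.005, 0.007], 0], [255, [0, 0.004, 0.007], 0], [255, [0, 0.003, 0.007], 0], [255, [0, 0.002, 0.006], 0], [255, [0, 0.001, 0.005], 0], [255, [0, 0.001, 0.004], 0], [255, [0, 0, 0.003], 0]]'

```text
time: 13.27
tool_pos: [0.574, 0.0192, 0.1161]
tcp_rot: [3.137, -0.13, -0.038]
wrist_force: [0.6, 0.0, 1.9]
width: -0.001
```

Run:
```python
from h import *
where()
save('scene','s7',(300,130,460,300),3)
```

```text
t 13.2667 box xy [ 0.0015 -0.097 ] tip z 0.0911 yaw err 0.0032144581863785687 F [0.6 0.  1.9]
```

View pics/s7.png

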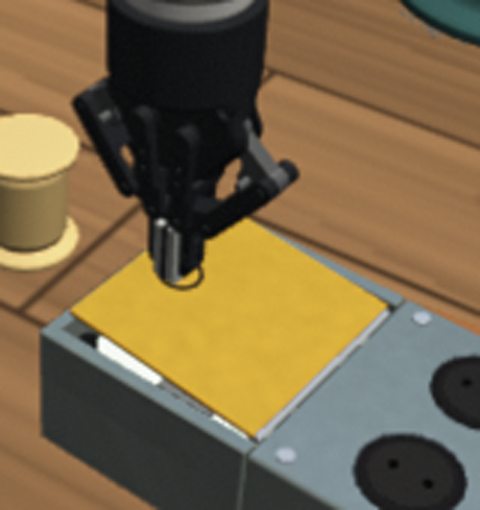

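The cover is nearly shut, with the tip on the ring. I'll press slowly on to the stop.

>>> servo_tool --moves '[[255, [0, 0, 0.003], 0], [255, [0, 0, 0.003], 0], [255, [0, 0, 0.003], 0], [255, [0, 0, 0.003], 0], [255, [0, 0, 0.003], 0], [255, [0, 0, 0.003], 0], [255, [0, 0, 0.003], 0], [255, [0, 0, 0.003], 0]]'

```text
time: 13.98
tool_pos: [0.5737, 0.0186, 0.1003]
tcp_rot: [3.134, -0.127, -0.041]
wrist_force: [-8.1, -0.5, 20.9]
width: 0.0
```

Run:
```python
from h import *
where()
```

```text
t 13.9833 box xy [ 0.0013 -0.0977] tip z 0.0753 yaw err 0.0050516728621943785 F [-8.1 -0.5 20.9]
```

The tip is at 0.075 with 21 N, so the cover is at the stop. Releasing straight up, then backing away.

>>> servo_tool --moves '[[255, [0, 0, -0.005], 0], [255, [0, 0, -0.01], 0], [255, [0, 0, -0.02], 0], [255, [0, 0, -0.03], 0], [255, [0, 0.01, -0.03], 0], [255, [0, 0.02, -0.03], 0], [255, [0, 0.02, -0.03], 0], [255, [0, 0.02, -0.02], 0]]'

```text
time: 14.65
tool_pos: [0.5664, -0.0491, 0.2737]
tcp_rot: [3.134, -0.116, -0.073]
wrist_force: [0.5, 0.4, 0.1]
width: 0.002
```

>>> servo_tool --moves '[[255, [0, 0.02, 0], 0], [255, [0, 0.02, 0], 0], [255, [0, 0, 0], 0], [255, [0, 0, 0], 0], [255, [0, 0, 0], 0], [255, [0, 0, 0], 0], [255, [0, 0, 0], 0], [255, [0, 0, 0], 0]]'

```text
time: 15.32
tool_pos: [0.5653, -0.0923, 0.2801]
tcp_rot: [3.132, -0.119, -0.059]
wrist_force: [-0.8, 0.2, 0.9]
width: 0.002
```

Run:
```python
from h import *
where()
c=save('wrist','w8');s=save('scene','s8')
for bx,by in((0,-.110),(.05,-.11),(-.05,-.11),(0,-.03)):
  g=np.r_[C+RB@[bx,by],.08]; u,v=proj(c,g)[0]; print((u,v),world(c,u,v) if 0<u<639 and 0<v<399 else None)
  u,v=proj(s,g)[0]; print('  s',(u,v),world(s,u,v))
```

```text
t 15.3167 box xy [ 0.0025 -0.2088] tip z 0.2551 yaw err 0.009757543721390594 F [-0.8  0.2  0.9]
(np.float64(219.67120450574572), np.float64(166.04733086976395)) [0.57163436 0.00600096 0.08123467]
  s (np.float64(351.7580264338865), np.float64(221.4906192974528)) [0.5715797  0.00654601 0.08022696]
(np.float64(215.27479406705007), np.float64(115.94462514037433)) [0.62122883 0.00183759 0.08087094]
  s (np.float64(332.0365917581884), np.float64(237.03497973824594)) [0.62197336 0.00266588 0.08088932]
(np.float64(223.91611507811456), np.float64(211.57276844132207)) [0.52198131 0.01030779 0.08115011]
  s (np.float64(370.02053008122584), np.float64(207.06954365505175)) [0.52342464 0.01173921 0.08171247]
(np.float64(142.828743971154), np.float64(165.80697806771448)) [0.5783858  0.08565487 0.08078483]
  s (np.float64(392.1301758339642), np.float64(243.4068401033818)) [0.57853094 0.08625306 0.08031049]
```

View pics/s8.png

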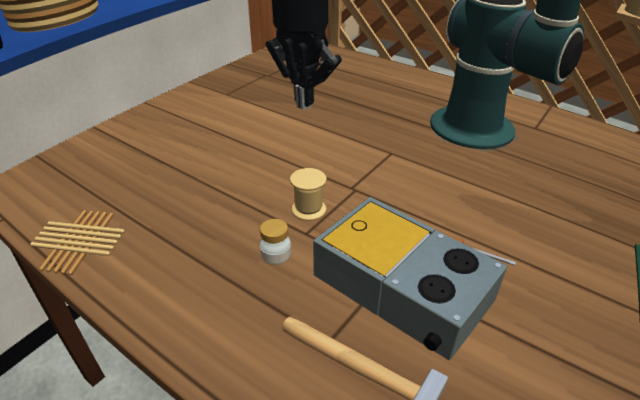

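View pics/w8.png

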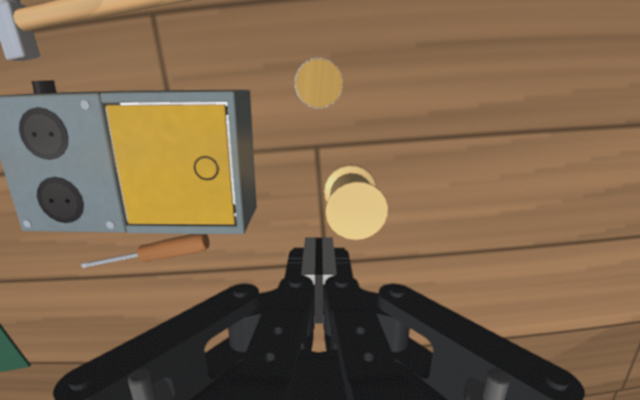

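The cover is flush at z ≈ 0.081 at all four points checked, more than 1 s after release. The spool, jar, hammer and bodkin look unmoved and the arm is clear, so I'm handing in.

Run:
```python
from h import *
print(bot.finish_job());where()
```

```text
the job is handed in; nothing more can be done
None
the job is handed in; nothing more can be done
```

The job is done and handed in at about 15.4 s of the 54 s allowed; the simulator reports no verdict.

- **Open:** I pressed the cover at the ring down to the stop, with the tip at z 0.075 m, and it sprang fully open.
- **Breaker:** The tripped one was on the robot's side, at box x -24 mm. I pressed it until the tip was 4.5 mm above the well floor with about 24 N on the wrist. Pictures afterwards showed both buttons in and level.
- **Close:** I pushed the cover over from behind, pressed it once to the stop and released it.

**Last checks:** More than 1 s after release, the wrist and scene cameras both put the closed cover at z 0.080–0.082 m at four points, which is flush. The arm was clear, and the spool, jar, hammer and bodkin looked unmoved; I judged that by eye and did not measure their positions again. None of these checks failed. The only disagreement was 1–4 mm between cameras when locating the box.

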